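# Refit the stove knob and hold it pressed in

## Robot

A 6-joint arm with a two-finger parallel gripper is mounted at the origin on a cart in front of the work surface, level with it; the furniture and walls round the work are solid. World frame = base frame: x ahead of the robot, y to its left, z up, the work surface at z = 0. Lengths are in m, angles in degrees, forces in N, time in s.
With the tool pointing down it reaches from about 0.425 to 1.125 m from the base axis. Payload 14.9 kg.
Tool frame: the origin (TCP) lies midway between the tips of the shut fingers; the grasp point (between the pads) lies 19 mm behind it (ctrl.grasp_offset is the distance from the TCP to the grasp point, in m); z points along the fingers, y is the line along which they close (so a half turn about z gives the same grasp; the last joint's range is limited). The gripper opens to 91 mm and grips with 3 to 60 N. Pads are 32 mm wide; open, the fingers measure 118 mm over their backs; the gripper's body (76 mm by 178 mm) begins 60 mm behind the grasp point.
Start: joints at [69.769, 21.709, 99.362, -0, 58.929, -1.908], TCP at [0.22, 0.665, 0.175] pointing down, gripper open.
Joint ranges: [-158.91, 158.91], [-42.39, 125.64], [0.06, 152.35], [-60.88, 240.88], [17.5, 164.5], [-176.32, 176.32]. Speed limits (degrees/s): [108.29, 108.29, 136.94, 180, 180, 180].

## Interface

Orientations are given as [roll, pitch, yaw] about the fixed x, y, z axes, in that order (R = Rz(yaw) Ry(pitch) Rx(roll)).
In Python, from plant import ctrl gives the robot as it stands.
- The arm moves only by the shell command python3 -m handwheel 'ROWS' [OPENING] [FORCE]. ROWS is JSON, a list of rows, each a list of 4 numbers: the shift along the tool's x, y, z in units of 40 mm (1.0 is 40 mm), then the turn about the tool's z in units of 5 degrees (1.0 is 5 degrees). In form: [[dx, dy, dz, turn], ...]. A call has 1 to 10 rows; each row shifts and turns the commanded pose from where the row before left it, along the tool's axes as they then stand; what a row does not reach is not made up. A row lasts 1/12 s, in which the tool goes at most 41.7 mm and 7.16 degrees, less where a joint would pass 70% of its speed; a pose out of reach is approached as far as the arm can. A call is refused whole if a number of a shift passes 1 or a number of a turn 1, either way. A call with a gripper value outside its range is refused whole. OPENING is the finger opening in mm, from 0 to 91.2, set as the call begins (- or left out, the last holds). The fingers move at their own pace and stop on an object; FORCE is the grip in N (left out, the last holds). Time passes only in rows, so rows that do not move let the fingers close. It gives the time, the measured TCP pose, the force, the opening and the grip force at its end, in the units of the state.
- ctrl.get_state(): the state, without advancing time (a new reading comes with each control period).
- ctrl.grab_frame(name): name is "scene" or "top" or "wrist"; returns the picture (420x560x3 uint8, red, green, blue); there is no depth.
- ctrl.camera_info(name): a dict with "vertical_fov" (degrees; the focal length in pixels is half the picture's height over the tangent of half this angle, whatever the lens; pixels are square), "cx", "cy" (the principal point, pixels), "D" ([k1, k2, p1, p2, k3] as OpenCV has them; the pictures are not rectified), "origin" and "rotation" of the camera in the world; the wrist camera has in their place "hand_eye" (4x4, takes a point from camera to tool coordinates, whose origin is the TCP and whose axes are the flange's). Camera axes: x right, y up, looking along -z (the intrinsics and any distortion apply to the point x, -y, -z); pixel columns grow to the right and rows downward; lengths in m; the calibration is good to about 2 mm. A picture is of the moment at which its call begins: read the wrist's pose just before it. camera_info takes no time and is no camera call.
- ctrl.finish_job(): hands the job in; it is judged then, once.
The state is a dict: "time_s": time; "q": joint angles; "qd": joint speeds; "joint_torque": joint torques, N m; "tcp_pos": TCP position; "tcp_rot": TCP orientation; "wrist_force": force on the tool from outside, world axes, zero at the start; "moment": the same for the moment, N m; "gripper_width": finger opening in m; "grip_force": force on a finger pad.
Only numpy, scipy, OpenCV 4.12 (cv2) and the standard library are available. Lean on these libraries where they do the work, as an engineer would, in place of code of your own. Each camera call takes 0.05 s, during which the arm holds its last target. There are 200 camera calls.

## Task

The control knob has come off the small portable stove. Take the loose grey knob, turn it so that its D-shaped bore matches the D-shaped spindle (pointer over the mark on the deck), push it on gently until you feel it fully home, then press the spindle in against its spring as far as it goes, as one does to keep the pilot flame alive. Finish while still holding the knob pressed in; do not force it and leave the other things where they are.

Things in the scene. Friction and masses are not known exactly. Their poses are not given: they have to be found in the camera images.
- knob: loose grey knob, bore down, 40 to 85 g. Round skirt 52 mm across, 22 mm high, flat on top (tips may rest there); upright grip bar on it 16 mm wide (y), x = -21 to +15 mm, top at 46 mm. A pointer rib 6 mm wide and 35 mm high runs from the bar to the rim at +x. Origin: centre of the underside. See knob_bore for the bore.
- knob_bore (a point): centre of the bore's mouth in the knob's underside (= the knob's origin, same axes, z up). The bore is D-shaped, 18 mm deep, closed above, 16 to 17 mm across, its flat 4 mm from the axis on the +x side, under the pointer.
- spindle_tip (a point): centre of the upper end of the bare upright brass spindle, 31 mm above the stove's deck: D-shaped, 14 mm diameter, flat 3 mm from the axis on its +x side, top 2.5 mm tapered by 2 mm a side; z up. It does not turn. The knob goes on only with its +x along this +x (play about 9 degrees, 1 mm sideways). Fully home, the bore's mouth is 18 mm below this point.
- spindle (a joint): how far the spindle is pushed in, m: 0 out, 0.008 at its hard stop. A spring holds it out: 3 N to start it, 7 N at the stop. A knob that is not lined up rests on the spindle's end and pushes it in too, but then stays some 15 mm or more too high on it.
- valve: steel flange on the deck round the spindle's foot, 38 mm across, 3 mm high; origin on the spindle's axis at the deck's surface. A dark raised rib (16x6x3 mm, centred 38 mm from the axis at +x) marks the side to which the spindle's flat faces.
- stove: portable white stove, fixed, 220 mm (x) by 300 mm (y), deck 50 mm above the worktop; origin under its centre. Burner with black pan support (145 mm across, about 36 mm above the deck) at y = +62 mm; valve at x = -35, y = -100 mm, turned by up to 26 degrees.
- salt_shaker: white shaker jar, 43 mm across, 105 mm high; bystander; origin: centre of its underside
- lemon: lemon, 83x58x58 mm; bystander; origin: centre of its underside
- garlic: garlic bulb, 53x52x52 mm; bystander; origin: centre of its underside
- matchbox: matchbox, 36x52x15 mm; bystander; origin: centre of its underside
- tea_spoon: teaspoon, 138x27x13 mm; bystander; origin: centre of its underside
- katori: small steel bowl, 72 mm across, 34 mm high; bystander; origin: centre of its underside
- tumbler: steel tumbler, 71 mm across, 104 mm high; bystander; origin: centre of its underside
- cutter: small red hand cutter, 70x65x20 mm; bystander; origin: centre of its underside

How it is judged (in metres and radians):
On the way, in this order (a step that is already met when the one before it is completed fails the run):
1. the knob is lifted off the worktop in the fingers (height (world z) of knob above 0.03 m and contact force between the fingers and knob above 1 N), for 0.1 s.
2. the knob sits fully home on the spindle, flats matched (z of knob in the frame of spindle_tip below -0.0155 m and horizontal distance between knob and spindle_tip below 0.004 m and angle between the x axis of knob and the x axis of spindle_tip, either way round below 0.25 rad and angle between knob's own z axis and vertical below 0.12 rad), for 0.1 s.
At the end, for the whole second after the job is handed in: the knob is on the spindle, its origin at least 15.5 mm below the spindle's end (fully home: 18), within 4 mm of the axis, flats aligned within 0.25 rad, tilted less than 0.12 rad; the robot's fingers hold it (over 1 N) and keep the spindle pressed in by more than 5.5 of its 8 mm (all of step 2 and contact force between the fingers and knob above 1 N and value of joint spindle above 0.0055 m); the arm keeps its last pose, push and grip.
It fails at once if the knob is forced onto the valve with more than 45 N (contact force between knob and valve above 45 N).
It fails at once if a bystander is moved by more than 30 mm (distance of any of salt_shaker, lemon, garlic, matchbox, tea_spoon, katori, tumbler, cutter from where it was at the start of the episode above 0.03 m).
It also fails if it takes over 40 s, if anything falls off the work surface, if the arm or the gripper's body presses on something with over 40 N, if the wrist force passes 120 N, or if a joint passes its speed limit or range.

## Working session

There is one attempt and no reset: what is moved stays moved. The work goes in short steps, Python scripts to look and compute and a shell command to move; the robot and the scene stay as the last step left them, time stands still between calls to the robot, and variables do not carry over. Pictures are saved under pics/ and viewed, at most 10 in all, crops included, and the job is handed in when it is done.

```bash
mkdir -p pics; ls; cat > h.py <<'E'
import numpy as np, cv2
from scipy.spatial.transform import Rotation as R
from plant import ctrl
def cam(n,st=None):
    i=ctrl.camera_info(n); f=210/np.tan(np.radians(i["vertical_fov"])/2)
    K=np.array([[f,0,i["cx"]],[0,f,i["cy"]],[0,0,1.]]); D=np.array(i["D"],float)
    if "hand_eye" in i:
        st=st or ctrl.get_state(); T=np.eye(4); T[:3,:3]=R.from_euler('xyz',st["tcp_rot"],degrees=True).as_matrix(); T[:3,3]=st["tcp_pos"]
        M=T@np.array(i["hand_eye"]); return K,D,M[:3,3],M[:3,:3]
    return K,D,np.array(i["origin"]),np.array(i["rotation"])
def ray(c,uv):
    K,D,o,r=c; p=cv2.undistortPointsIter(np.array([[uv]],float),K,D,None,None,(3,100,1e-10))[0,0]
    return o,r@np.array([p[0],-p[1],-1])
def atz(c,uv,z):
    o,d=ray(c,uv); return o+d*(z-o[2])/d[2]
def proj(c,P):
    K,D,o,r=c; q=(np.atleast_2d(P)-o)@r*[1,-1,-1]
    return cv2.projectPoints(q,np.zeros(3),np.zeros(3),K,D)[0][:,0]
def snap(n,name):
    st=ctrl.get_state(); im=ctrl.grab_frame(n); cv2.imwrite(f"pics/{name}.png",im[:,:,::-1]); return cam(n,st),im
E
python3 - <<'E'
from h import *
for n in("scene","top","wrist"):
    c,im=snap(n,n+"0"); print(n,c[2],c[0][0,0],c[1])
s=ctrl.get_state();print(s["tcp_pos"],s["tcp_rot"],s["wrist_force"],ctrl.grasp_offset)
a=[cv2.imread(f"pics/{n}0.png") for n in("top","scene")]
E
```

```text
pics
scene [-0.34530653 -0.6341114   0.74691978] 419.4576371918385 [0.03878525 0.         0.         0.         0.        ]
top [0.52505036 0.05272211 1.34248222] 380.8530277123155 [-0.09552929  0.          0.          0.          0.        ]
wrist [0.15323479 0.68609412 0.3841235 ] 303.7454083547242 [-0.01415642  0.          0.          0.          0.        ]
[0.21995976 0.66419619 0.17404813] [-1.79951803e+02 -1.76114330e-03  1.61677176e+02] [ 0.97776396 -0.03940267  1.23239274] 0.0188
```

View pics/top0.png

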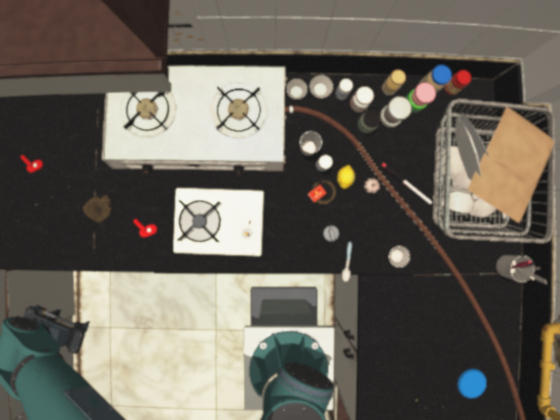

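View pics/scene0.png

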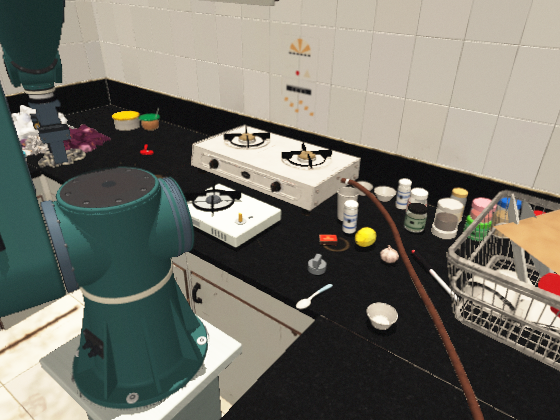

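Top view: the loose knob is at about (331,233), the stove's spindle near (247,232) and the spoon at (348,260). The gripper is off at far left. I'll locate these and zoom in.

```bash
python3 - <<'E'
from h import *
c=cam("top")
for n,uv,z in(("knob",(331,233),.03),("spindle",(247,232),.06),("stTL",(174,188),.05),("stTR",(264,190),.05),("stBR",(262,256),.05),("stBL",(174,254),.05),("spoon",(348,262),0),("match",(318,193),.01)): print(n,atz(c,uv,z).round(3))
a=cv2.imread("pics/top0.png")[200:285,225:365]; b=cv2.imread("pics/scene0.png")[200:285,225:365]
cv2.imwrite("pics/crop0.png",np.vstack([cv2.resize(x,None,fx=3.5,fy=3.5,interpolation=cv2.INTER_CUBIC) for x in(a,b)]))
s=ctrl.get_state(); print(R.from_euler('xyz',s["tcp_rot"],degrees=True).as_matrix().round(2))
E
```

```text
Traceback (most recent call last):
  File "h.py", line 15, in atz
    o,d=ray(c,uv); return o+d*(z-o[2])/d[2]
                                       ~^^^
IndexError: invalid index to scalar variable.
```

```bash
python3 - <<'E'
from h import *
print(ctrl.camera_info("top"), ctrl.camera_info("wrist"))
E
```

```text
{'vertical_fov': 57.7441396936346, 'cx': 276.62210106596274, 'cy': 207.2099311575714, 'D': array([-0.09552929,  0.        ,  0.        ,  0.        ,  0.        ]), 'origin': array([0.52505036, 0.05272211, 1.34248222]), 'rotation': array([  2.01858496,  -0.33131223, -89.67069066])} {'vertical_fov': 69.31751970903524, 'cx': 273.17407623609074, 'cy': 209.9386441417453, 'D': array([-0.01415642,  0.        ,  0.        ,  0.        ,  0.        ]), 'hand_eye': array([[ 2.36988913e-04,  9.67607947e-01,  2.52457529e-01,
         7.02333807e-02],
       [ 9.99999970e-01, -2.14071546e-04, -1.18243956e-04,
        -3.31934814e-04],
       [-6.03698181e-05,  2.52457550e-01, -9.67607969e-01,
        -2.10172089e-01],
       [ 0.00000000e+00,  0.00000000e+00,  0.00000000e+00,
         1.00000000e+00]])}
```

```bash
sed -i "s/np.array(i\[\"rotation\"\])$/R.from_euler('xyz',i['rotation'],degrees=True).as_matrix()/" h.py; python3 - <<'E'
from h import *
c=cam("top")
for n,uv,z in(("knob",(331,233),.03),("spindle",(247,232),.06),("stTL",(174,188),.05),("stTR",(264,190),.05),("stBR",(262,256),.05),("stBL",(174,254),.05),("spoon",(348,262),0),("match",(318,193),.01)): print(n,atz(c,uv,z).round(3))
a=cv2.imread("pics/top0.png")[200:285,225:365]; b=cv2.imread("pics/scene0.png")[200:285,225:365]
cv2.imwrite("pics/crop0.png",np.vstack([cv2.resize(x,None,fx=3.5,fy=3.5,interpolation=cv2.INTER_CUBIC) for x in(a,b)]))
s=ctrl.get_state(); print(R.from_euler('xyz',s["tcp_rot"],degrees=True).as_matrix().round(2))
E
```

```text
knob [ 0.483 -0.143  0.03 ]
spindle [0.486 0.145 0.06 ]
stTL [0.634 0.397 0.05 ]
stTR [0.629 0.089 0.05 ]
stBR [0.405 0.094 0.05 ]
stBL [0.409 0.394 0.05 ]
spoon [ 0.38  -0.208  0.   ]
match [ 0.623 -0.1    0.01 ]
[[-0.95  0.31 -0.  ]
 [ 0.31  0.95 -0.  ]
 [ 0.   -0.   -1.  ]]
```

View pics/crop0.png

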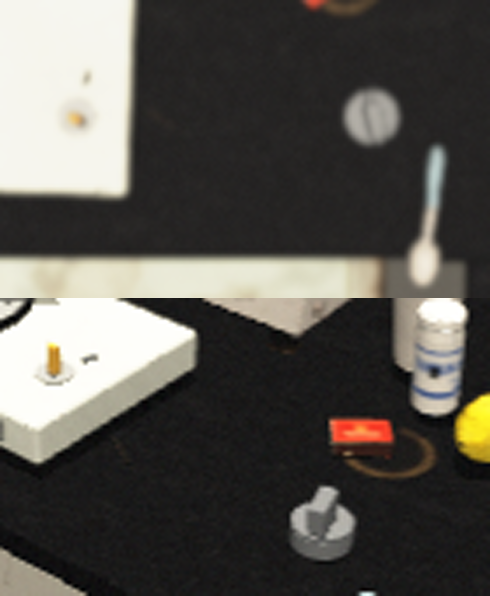

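The spindle is at about (0.486,0.145), with its mark roughly at -12°. The knob is at about (0.483,-0.143), its bar near +16° or the reverse. I'll go over the knob in an arc that stays within reach and look with the wrist camera.

```bash
python3 -m handwheel '[[-0.8,-0.58,0,0],[-0.8,-0.58,0,0],[-0.8,-0.58,0,0],[-0.8,-0.58,0,0],[-0.8,-0.58,0,0],[-0.8,-0.58,0,0],[-0.8,-0.58,0,0],[-0.8,-0.58,0,0],[-0.8,-0.58,0,0],[-0.8,-0.58,0,0]]' 91
python3 -m handwheel '[[-0.8,-0.58,0,0],[-0.8,-0.58,0,0],[-0.8,-0.58,0,0],[-0.3,-0.95,0,0],[-0.3,-0.95,0,0],[-0.2,-0.95,0,0],[-0.2,-0.95,0,0],[-0.2,-0.95,0,0],[-0.2,-0.95,0,0],[-0.2,-0.95,0,0]]'
```

```text
time_s: 0.98
tcp_pos: [0.4516, 0.3419, 0.1746]
tcp_rot: [-180.0, 0.0, 161.7]
wrist_force: [0.6, 1.3, -0.1]
gripper_width: 0.0914
grip_force: 0.0
time_s: 1.82
tcp_pos: [0.4966, -0.0269, 0.1746]
tcp_rot: [180.0, 0.0, 161.7]
wrist_force: [0.4, 0.1, 1.2]
gripper_width: 0.0908
grip_force: 0.0
```

```bash
python3 -m handwheel '[[-0.2,-0.93,0,0],[-0.2,-0.93,0,0],[-0.2,-0.6,0,0],[0,0,0,0],[0,0,0,0]]'
python3 - <<'E'
from h import *
c,im=snap("wrist","w1"); print(proj(c,[.483,-.143,.03]))
E
```

```text
time_s: 2.23
tcp_pos: [0.4889, -0.1271, 0.1744]
tcp_rot: [180.0, -0.0, 161.5]
wrist_force: [0.1, 0.7, -0.4]
gripper_width: 0.0908
grip_force: 0.0
[[259.13179679 191.33268956]]
```

View pics/w1.png

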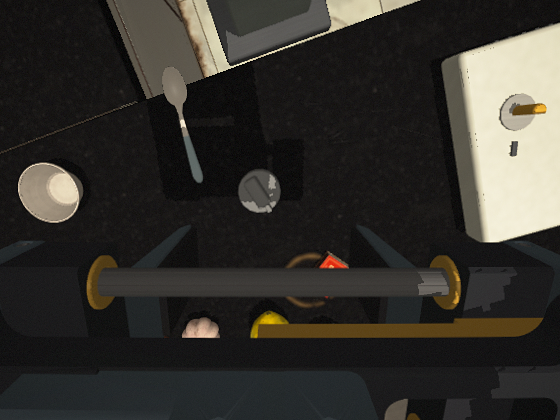

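The wrist view shows the knob at (260,191), the spindle and flange at (518,112) and the mark at (514,149). I'll zoom in on both.

```bash
python3 - <<'E'
import cv2,numpy as np
a=cv2.imread("pics/w1.png")
z=lambda x0,y0:cv2.resize(a[y0:y0+80,x0:x0+80],None,fx=5,fy=5,interpolation=cv2.INTER_CUBIC)
cv2.imwrite("pics/w1c.png",np.hstack([z(220,150),z(475,85)]))
E
```

```text
(no output)
```

View pics/w1c.png

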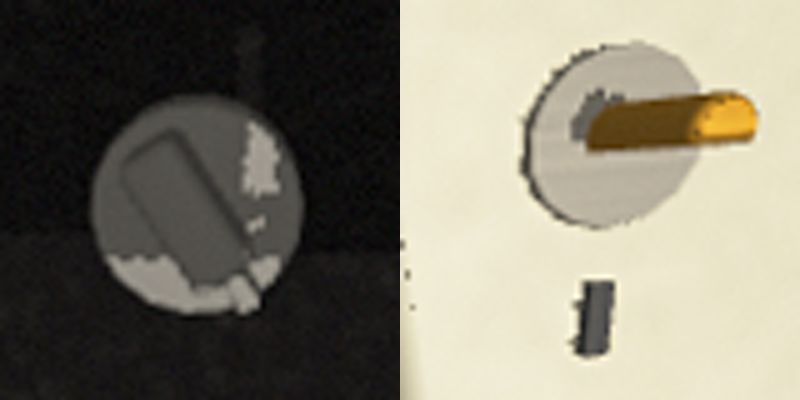

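```bash
python3 - <<'E'
from h import *
st=ctrl.get_state(); c=cam("wrist",st)
px=lambda x,y:(220+x/5,150+y/5)
qx=lambda x,y:(475+(x-400)/5,85+y/5)
A=lambda d:np.degrees(np.arctan2(d[1],d[0]))
k=atz(c,px(198,205),.020); f=atz(c,px(147,155),.046); n=atz(c,px(224,275),.046); p=atz(c,px(243,288),.035)
e1=atz(c,px(172,132),.046);e2=atz(c,px(250,262),.046)
print("knob",k,f,n,p,"ang",A(n-f),A(e2-e1),A(p-k),"len",np.linalg.norm(n-f))
v=atz(c,qx(612,135),.053); m=atz(c,qx(596,319),.053); s=atz(c,qx(728,118),.081)
print("valve",v,s,m,A(m-v),np.linalg.norm(m-v)); print(st["tcp_pos"])
E
```

```text
knob [ 0.4844984  -0.14243592  0.02      ] [ 0.46563204 -0.14687738  0.046     ] [ 0.49737937 -0.13938424  0.046     ] [ 0.50424931 -0.13726374  0.035     ] ang 13.28014575494469 11.807500179065155 14.674559735619003 len 0.032619633244243905
valve [0.48423272 0.14567188 0.053     ] [0.48284339 0.14658891 0.081     ] [0.52160447 0.13748807 0.053     ] -12.351883420814623 0.038257310967112504
[ 0.48892735 -0.12616528  0.17437336]
```

Knob: (0.4845,-0.1424), pointer at about +13°. Valve: (0.484,0.146) at -12.4°, with the mark 38.3 mm out as it should be. I'll turn the tool and narrow the fingers.

```bash
python3 -m handwheel '[[0,0,0,-0.9],[0,0,0,-0.9],[0,0,0,-0.9],[0,0,0,-0.9],[0,0,0,-0.9],[0,0,0,-0.9],[0,0,0,-0.9],[0,0,0,0],[0,0,0,0]]' 50
cat > go.py <<'E'
import sys
from h import *
t=np.array(list(map(float,sys.argv[1:4]))); s=ctrl.get_state(); r=R.from_euler('xyz',s["tcp_rot"],degrees=True).as_matrix()
dy=(float(sys.argv[4])-s["tcp_rot"][2]+180)%360-180
print("tcp",np.round(s["tcp_pos"],4),s["tcp_rot"],"units",np.round(r.T@(t-s["tcp_pos"])/.04,3),"turn",round(-dy/5,2))
E
python3 go.py .4845 -.1424 .1 193
```

```text
time_s: 3.03
tcp_pos: [0.4892, -0.1251, 0.1745]
tcp_rot: [180.0, -0.0, -166.9]
wrist_force: [0.6, 0.1, 0.2]
gripper_width: 0.0503
grip_force: 0.0
tcp [ 0.4892 -0.1251  0.1745] [ 1.79990749e+02 -6.23526196e-03 -1.66887598e+02] units [ 0.212 -0.394  1.862] turn 0.02
```

```bash
python3 -m handwheel '[[0.1,-0.2,0.8,0],[0.1,-0.2,0.8,0],[0,0,0.26,0],[0,0,0,0],[0,0,0,0]]'
python3 - <<'E'
from h import *
c,im=snap("wrist","w2"); u=proj(c,[.4845,-.1424,.02])[0]; print(u,ctrl.get_state()["tcp_pos"])
x,y=(u-60).astype(int); print(x,y)
cv2.imwrite("pics/w2c.png",cv2.resize(im[y:y+120,x:x+120,::-1],None,fx=4,fy=4,interpolation=cv2.INTER_CUBIC))
E
```

```text
time_s: 3.45
tcp_pos: [0.4851, -0.1431, 0.1005]
tcp_rot: [180.0, -0.0, -166.9]
wrist_force: [0.4, 0.2, 0.6]
gripper_width: 0.05
grip_force: 0.0
[274.60103567 204.32345184] [ 0.48578365 -0.14332469  0.10128755]
214 144
```

View pics/w2c.png

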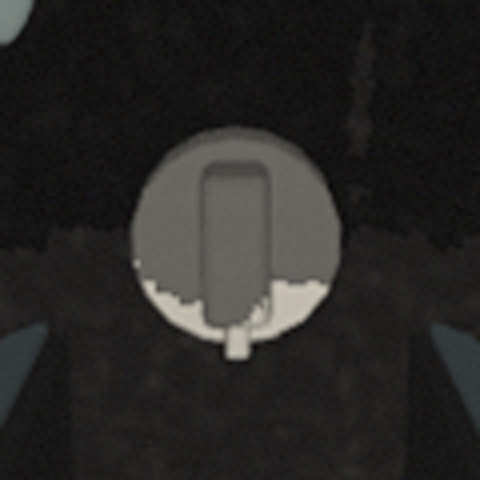

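The bar lies along the tool's x axis and sits centred between the fingers, at crop column 236 against their midpoint of 240. I'll descend and grip.

```bash
python3 -m handwheel '[[0,0,0.7,0],[0,0,0.7,0],[0,0,0.4,0],[0,0,0.1,0],[0,0,0,0]]'
python3 -m handwheel '[[0,0,0,0],[0,0,0,0],[0,0,0,0],[0,0,0,0],[0,0,0,0],[0,0,0,0]]' 5 30; python3 go.py .4845 -.1424 .024 193
```

```text
time_s: 3.92
tcp_pos: [0.4854, -0.1434, 0.0246]
tcp_rot: [180.0, -0.0, -166.8]
wrist_force: [0.5, 0.3, -0.1]
gripper_width: 0.0501
grip_force: 0.0
time_s: 4.42
tcp_pos: [0.4852, -0.1436, 0.0245]
tcp_rot: [-180.0, 0.0, -166.8]
wrist_force: [0.6, 0.2, -0.8]
gripper_width: 0.0125
grip_force: 0.0
tcp [ 0.4852 -0.1436  0.0245] [-1.79984702e+02  2.22943381e-02 -1.66824323e+02] units [0.009 0.034 0.011] turn 0.04
```

```bash
python3 -m handwheel '[[0,0,0,0],[0,0,0,0]]'
python3 - <<'E'
from h import *
c,im=snap("wrist","w3"); cv2.imwrite("pics/w3c.png",cv2.resize(im[140:340,170:380,::-1],None,fx=2.5,fy=2.5))
s=ctrl.get_state();print(s["gripper_width"],s["grip_force"],s["wrist_force"])
E
```

```text
time_s: 4.58
tcp_pos: [0.485, -0.1436, 0.0242]
tcp_rot: [-180.0, 0.0, -166.8]
wrist_force: [0.1, 0.5, -0.3]
gripper_width: 0.0054
grip_force: 0.0
0.0049158880110814 0.0 [-0.0394622  -0.36182012  0.43366852]
```

View pics/w3c.png

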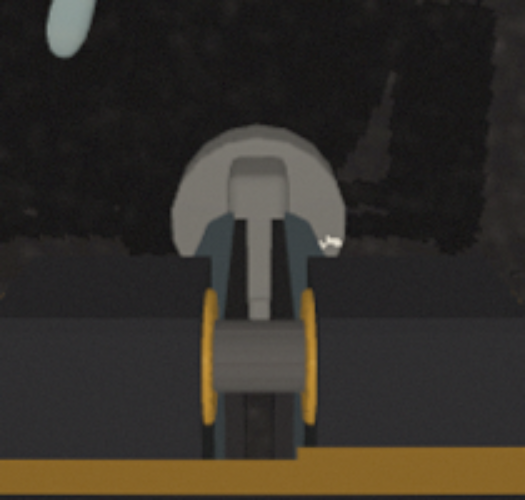

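The fingers shut to 5 mm without any grip force. The picture shows only the back of the bar at (273,214) and a thin strip between the pads. I'll check this against projections.

```bash
python3 - <<'E'
from h import *
c=cam("wrist"); a=np.radians(13.1); B=np.array([[np.cos(a),-np.sin(a),0],[np.sin(a),np.cos(a),0],[0,0,1]])
P=lambda *p:np.array([.4845,-.1424,0])+B@np.array(p)
for n,p in dict(skirtback=(-.026,0,.022),barback=(-.021,0,.046),barbackbase=(-.021,0,.022),barfront=(.015,0,.046),barL=(-.021,.008,.046),ribtip=(.026,0,.035),skirtL=(0,.026,.022)).items():
    print(n,((proj(c,P(*p))[0]-[170,140])*2.5).round(0))
s=ctrl.get_state(); r=R.from_euler('xyz',s["tcp_rot"],degrees=True).as_matrix(); t=np.array(s["tcp_pos"])
for p in((0,0,0),(0.016,0,0),(0.016,0,-.03),(-.016,0,0),(0,0.0025,0),(.016,0,-.06)): print(p,((proj(c,t+r@np.array(p))[0]-[170,140])*2.5).round(0))
E
```

```text
skirtback [265. 137.]
barback [266. 176.]
barbackbase [265. 154.]
barfront [265. 305.]
barL [297. 176.]
ribtip [265. 325.]
skirtL [353. 224.]
(0, 0, 0) [260. 227.]
(0.016, 0, 0) [260. 174.]
(0.016, 0, -0.03) [261. 204.]
(-0.016, 0, 0) [260. 278.]
(0, 0.0025, 0) [269. 227.]
(0.016, 0, -0.06) [261. 246.]
```

It looks as if the fingers closed above the bar, with the tips about 40 mm short of the nominal TCP. I'll open them and feel downward in small steps.

```bash
python3 -m handwheel '[[0,0,0,0],[0,0,0,0],[0,0,0,0],[0,0,0,0],[0,0,0,0]]' 36 10
python3 -m handwheel '[[0,0,0.05,0],[0,0,0,0],[0,0,0,0]]'; python3 -m handwheel '[[0,0,0.05,0],[0,0,0,0],[0,0,0,0]]'
python3 - <<'E'
from h import *
c,im=snap("wrist","w4"); cv2.imwrite("pics/w4c.png",cv2.resize(im[120:370,120:430,::-1],None,fx=2.4,fy=2.4))
c,im=snap("scene","s4")
E
```

```text
time_s: 5.05
tcp_pos: [0.485, -0.1436, 0.0241]
tcp_rot: [-180.0, 0.0, -166.8]
wrist_force: [-0.8, -0.5, -0.1]
gripper_width: 0.0346
grip_force: 0.0
time_s: 5.3
tcp_pos: [0.4849, -0.1435, 0.022]
tcp_rot: [180.0, -0.0, -166.8]
wrist_force: [0.2, -0.2, 0.3]
gripper_width: 0.036
grip_force: 0.0
time_s: 5.55
tcp_pos: [0.4849, -0.1435, 0.02]
tcp_rot: [180.0, -0.0, -166.8]
wrist_force: [0.1, -0.6, 0.0]
gripper_width: 0.036
grip_force: 0.0
```

View pics/w4c.png

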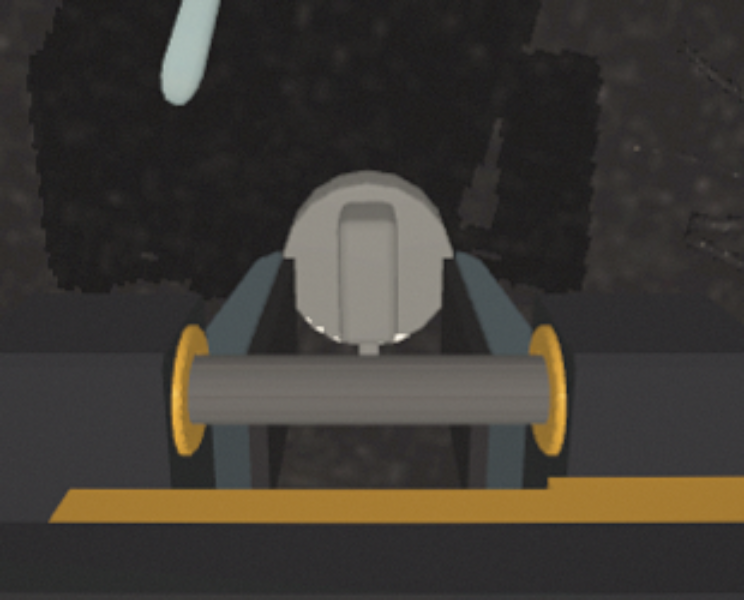

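The view confirms it: the open tips sit well above the skirt, about 37 mm behind the nominal TCP by the scale of the gap, and the bar (column 367) is centred between them. I'll keep going down, watching the force.

```bash
python3 -m handwheel '[[0,0,0.1,0],[0,0,0.1,0],[0,0,0.1,0],[0,0,0.1,0],[0,0,0.1,0],[0,0,0,0],[0,0,0,0]]'; python3 -m handwheel '[[0,0,0.1,0],[0,0,0.1,0],[0,0,0,0],[0,0,0,0]]'
```

```text
time_s: 6.23
tcp_pos: [0.4848, -0.1435, -0.0002]
tcp_rot: [180.0, -0.0, -166.8]
wrist_force: [0.5, -0.4, -0.1]
gripper_width: 0.0362
grip_force: 0.0
time_s: 6.57
tcp_pos: [0.4848, -0.1435, -0.0081]
tcp_rot: [180.0, -0.0, -166.8]
wrist_force: [-0.3, 0.4, 0.2]
gripper_width: 0.0359
grip_force: 0.0
```

```bash
python3 -m handwheel '[[0,0,0.05,0],[0,0,0.05,0],[0,0,0,0],[0,0,0,0]]'; python3 -m handwheel '[[0,0,0.05,0],[0,0,0,0],[0,0,0,0]]'
```

```text
time_s: 6.9
tcp_pos: [0.4849, -0.1435, -0.012]
tcp_rot: [180.0, -0.0, -166.8]
wrist_force: [-0.1, -0.3, -0.6]
gripper_width: 0.0363
grip_force: 0.0
time_s: 7.15
tcp_pos: [0.485, -0.1435, -0.0139]
tcp_rot: [180.0, -0.0, -166.8]
wrist_force: [-0.5, 0.4, -0.1]
gripper_width: 0.036
grip_force: 0.0
```

```bash
python3 -m handwheel '[[0,0,0.03,0],[0,0,0,0],[0,0,0,0]]'; python3 -m handwheel '[[0,0,0.03,0],[0,0,0,0],[0,0,0,0]]';python3 -m handwheel '[[0,0,0.03,0],[0,0,0,0],[0,0,0,0]]'
```

```text
time_s: 7.4
tcp_pos: [0.485, -0.1436, -0.0151]
tcp_rot: [180.0, -0.0, -166.8]
wrist_force: [-0.0, -0.5, 0.3]
gripper_width: 0.0362
grip_force: 0.0
time_s: 7.65
tcp_pos: [0.485, -0.1436, -0.0163]
tcp_rot: [180.0, -0.0, -166.8]
wrist_force: [-0.3, 0.4, -0.2]
gripper_width: 0.0361
grip_force: 0.0
time_s: 7.9
tcp_pos: [0.4851, -0.1436, -0.0172]
tcp_rot: [-180.0, 0.0, -166.8]
wrist_force: [-2.3, 0.7, 7.9]
gripper_width: 0.0361
grip_force: 4.0
```

The tips touch the skirt at TCP z = -0.017, so they are 39 mm short of the nominal TCP. I'll back off 1 mm and grip.

```bash
python3 -m handwheel '[[0,0,-0.03,0],[0,0,0,0],[0,0,0,0],[0,0,0,0],[0,0,0,0],[0,0,0,0],[0,0,0,0],[0,0,0,0]]' 8 35;  python3 -m handwheel '[[0,0,-0.3,0],[0,0,-0.5,0],[0,0,-0.7,0],[0,0,-0.7,0],[0,0,-0.7,0],[0,0,0,0],[0,0,0,0]]'
```

```text
time_s: 8.57
tcp_pos: [0.485, -0.1435, -0.0163]
tcp_rot: [180.0, -0.0, -166.8]
wrist_force: [-0.4, -0.4, -0.3]
gripper_width: 0.0158
grip_force: 35.0
time_s: 9.15
tcp_pos: [0.486, -0.1439, 0.1017]
tcp_rot: [-179.9, 0.2, -166.8]
wrist_force: [-0.3, 0.2, -0.6]
gripper_width: 0.0156
grip_force: 35.0
```

```bash
python3 -m handwheel '[[0,0.8,-0.1,0.85],[0,0.8,-0.1,0.85],[0,0.8,-0.1,0.85],[0,0.8,-0.1,0.85],[0,0.8,-0.1,0.85],[0,0.8,-0.1,0.85],[0,0,0,0],[0,0,0,0]]'
python3 go.py .534 .14 .125 167.6
python3 - <<'E'
from h import *
im=cv2.imread("pics/w4.png"); print(im[185:205,273].mean(1).round(), im[260:275,273].mean(1).round())
# knob-in-hand from w4 at tcp (.4849,-.1435,.020), yaw -166.8
st=dict(tcp_pos=[.4849,-.1435,.020],tcp_rot=[180,0,-166.8]); c=cam("wrist",st); r=R.from_euler('xyz',st["tcp_rot"],degrees=True).as_matrix()
for uv,z in(((273,191.7),0),((273,197),.022),((273,206),.046),((273,263),.035)): print(z,((atz(c,uv,z)-st["tcp_pos"])@r*1000).round(1))
E
```

```text
time_s: 9.82
tcp_pos: [0.4759, 0.0478, 0.123]
tcp_rot: [-180.0, -0.1, 167.9]
wrist_force: [-0.5, -0.8, -0.7]
gripper_width: 0.0156
grip_force: 35.0
tcp [0.4759 0.0478 0.123 ] [-1.79977177e+02 -7.08455378e-02  1.67857308e+02] units [-0.935  2.559 -0.051] turn 0.05
[ 35.  31.  31.  30.  33.  42.  87. 106. 105. 108. 109. 125. 144. 146.
 142. 144. 144. 144. 134. 114.] [140. 134. 127. 135. 142. 142. 142. 122.  90.  81.  85.  91.  98.  99.
  97.]
0 [24.8 -0.5 20. ]
0.022 [25.3 -0.5 -2. ]
0.046 [ 24.8  -0.5 -26. ]
0.035 [-18.8  -0.5 -15. ]
```

```bash
python3 -m handwheel '[[-0.3,0.85,0,0],[-0.3,0.85,0,0],[-0.3,0.85,0,0],[0,0,0,0],[0,0,0,0],[0,0,0,0]]'
python3 - <<'E'
from h import *
c,im=snap("wrist","w5"); u=proj(c,[.484,.146,.06])[0]; m=proj(c,[.522,.1375,.053])[0]; print(u,m,ctrl.get_state()["tcp_pos"],ctrl.get_state()["tcp_rot"])
x,y=(u-[60,60]).astype(int); y=max(y,0); print(x,y)
cv2.imwrite("pics/w5c.png",cv2.resize(im[y:y+150,x:x+150,::-1],None,fx=4,fy=4,interpolation=cv2.INTER_CUBIC))
E
```

```text
time_s: 10.32
tcp_pos: [0.5325, 0.1375, 0.1227]
tcp_rot: [-179.9, -0.1, 167.7]
wrist_force: [-0.4, 0.2, -0.6]
gripper_width: 0.0157
grip_force: 35.0
[271.41044379 155.43421717] [271.28856162 196.72870924] [0.53243628 0.13729311 0.12292295] [-1.79948725e+02 -9.14252069e-02  1.67654428e+02]
211 95
```

View pics/w5c.png

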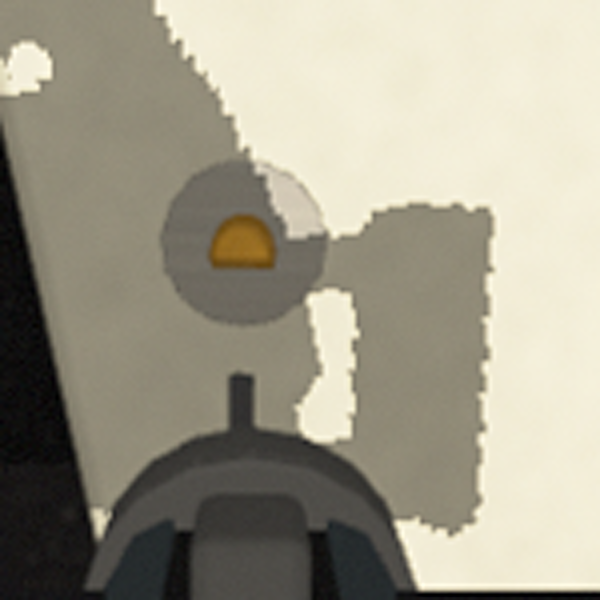

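The spindle's D is at px (271.6,155), the flange at (272.1,155.5) and the mark at column 271. The knob at the bottom is aligned with them. I'll compute the axis.

```bash
python3 - <<'E'
from h import *
st=dict(tcp_pos=[0.5325,0.1374,0.1228],tcp_rot=[180,-.0,167.7]); c=cam("wrist",st); r=R.from_euler('xyz',st["tcp_rot"],degrees=True).as_matrix()
p=lambda x,y:(211+x/4,95+y/4)
f=lambda uv,z:(atz(c,uv,z)-st["tcp_pos"])@r*1000
for n,q,z in(("fl L",(161,242),.053),("fl R",(328,242),.053),("fl T",(244,158),.053),("fl B",(244,326),.053),("mark near",(241,375),.053),("D flat",(242,269),.0785),("D left",(209,255),.0785),("D right",(276,255),.0785),("D arc top",(242,213),.0785),
  ("skirt back bottom",(251,430),.1228+.0163),("sk back top",(251,460),.1228+.0383),("sk L",(87,590),.139),("sk R",(415,590),.139)): print(n,f(p(*q),z).round(1))
E
```

```text
fl L [ 48.4 -20.3  69.8]
fl R [48.5 17.7 69.8]
fl T [67.  -1.4 69.8]
fl B [29.2 -1.5 69.8]
mark near [17.7 -2.2 69.8]
D flat [44.9 -1.8 44.3]
D left [47.8 -8.6 44.3]
D right [47.8  5.3 44.3]
D arc top [56.3 -1.8 44.3]
skirt back bottom [ 24.7  -0.  -16.3]
sk back top [ 25.4  -0.1 -38.3]
sk L [ -3.2 -27.8 -16.2]
sk R [ -3.2  27.9 -16.2]
```

```bash
python3 -m handwheel '[[0.61,-0.02,0,0.1],[0.61,-0.02,0,0.1],[0,0,0,0],[0,0,0.4,0],[0,0,0.4,0],[0,0,0.3,0],[0,0,0,0],[0,0,0,0],[0,0,0,0]]'
python3 - <<'E'
from h import *
T=np.array([0.5325,0.1374,0.1228]); r=R.from_euler('xyz',[180,0,167.7],degrees=True).as_matrix()
t=T+r@np.array([.0488,-.0014,0]); s=ctrl.get_state(); print(t, (np.array(s["tcp_pos"])-t)@r*1000, s["tcp_rot"])
E
```

```text
time_s: 11.12
tcp_pos: [0.4858, 0.1475, 0.0802]
tcp_rot: [180.0, 0.0, 166.7]
wrist_force: [-0.3, 1.5, -1.0]
gripper_width: 0.0156
grip_force: 35.0
[0.48452193 0.14642802 0.1228    ] [-1.01527112  1.27858556 42.58618442] [1.79996381e+02 1.24590203e-02 1.66658720e+02]
```

```bash
python3 -m handwheel '[[0.026,-0.032,0.1,0],[0,0,0.1,0],[0,0,0,0],[0,0,0,0]]'; python3 go.py .48452 .14643 .0647 166.5;  python3 -m handwheel '[[0,0,0.05,0],[0,0,0.05,0],[0,0,0.05,0],[0,0,0,0],[0,0,0,0]]'; python3 go.py .48452 .14643 .0647 166.5
```

```text
time_s: 11.45
tcp_pos: [0.4841, 0.1467, 0.0716]
tcp_rot: [-180.0, -0.0, 166.7]
wrist_force: [-0.7, -0.1, -0.8]
gripper_width: 0.016
grip_force: 35.0
tcp [0.4841 0.1467 0.0716] [-1.79993859e+02 -1.19536442e-02  1.66677301e+02] units [-0.012 -0.004  0.174] turn 0.04
time_s: 11.87
tcp_pos: [0.4841, 0.1467, 0.0656]
tcp_rot: [-180.0, -0.0, 166.7]
wrist_force: [0.2, -1.3, 0.1]
gripper_width: 0.0158
grip_force: 35.0
tcp [0.4841 0.1467 0.0656] [-1.79990523e+02 -1.47122658e-02  1.66680508e+02] units [-0.012 -0.005  0.022] turn 0.04
```

Lateral error is within 0.5 mm. I'm pushing down in small steps while watching the force.

```bash
for i in 1 2 3; do python3 -m handwheel '[[0,0,0.05,0],[0,0,0,0],[0,0,0,0]]' | grep -E 'pos|rot|wrist'; done
```

```text
tcp_pos: [0.4841, 0.1467, 0.0636]
tcp_rot: [-180.0, -0.0, 166.7]
wrist_force: [0.0, -0.0, -0.3]
tcp_pos: [0.4841, 0.1467, 0.0616]
tcp_rot: [-180.0, -0.0, 166.7]
wrist_force: [0.5, 0.0, -1.0]
tcp_pos: [0.4842, 0.1467, 0.0596]
tcp_rot: [-180.0, -0.0, 166.7]
wrist_force: [-0.6, -0.4, -0.5]
```

The mouth is 5 mm past the spindle's end and there's no resistance, so the D's match. Next, down to near home.

```bash
for i in 1 2 3; do python3 -m handwheel '[[0,0,0.05,0],[0,0,0.04,0],[0,0,0,0],[0,0,0,0]]' | grep -E 'pos|wrist'; done; for i in 1 2; do python3 -m handwheel '[[0,0,0.03,0],[0,0,0,0],[0,0,0,0]]' | grep -E 'pos|wrist'; done
```

```text
tcp_pos: [0.4842, 0.1467, 0.056]
wrist_force: [-0.0, -0.1, -1.2]
tcp_pos: [0.4841, 0.1467, 0.0524]
wrist_force: [1.0, -1.1, -1.3]
tcp_pos: [0.4841, 0.1467, 0.0488]
wrist_force: [1.3, -0.5, -0.5]
tcp_pos: [0.4841, 0.1467, 0.0477]
wrist_force: [1.0, 0.7, -0.7]
tcp_pos: [0.4843, 0.1468, 0.0466]
wrist_force: [-0.2, 0.4, 1.9]
```

At home height (0.0466) the spring starts to push back. Pressing in.

```bash
for i in 1 2 3 4 5; do python3 -m handwheel '[[0,0,0.03,0],[0,0,0,0],[0,0,0,0]]' | grep -E 'pos|wrist'; done
```

```text
tcp_pos: [0.4842, 0.1468, 0.0454]
wrist_force: [-0.3, 0.9, 2.8]
tcp_pos: [0.4842, 0.1468, 0.0441]
wrist_force: [0.0, -0.1, 2.8]
tcp_pos: [0.4842, 0.1467, 0.0429]
wrist_force: [0.8, 0.8, 4.0]
tcp_pos: [0.4843, 0.1468, 0.0417]
wrist_force: [0.0, 0.4, 5.2]
tcp_pos: [0.4843, 0.1468, 0.0406]
wrist_force: [0.3, 0.9, 5.2]
```

```bash
for i in 1 2; do python3 -m handwheel '[[0,0,0.03,0],[0,0,0,0],[0,0,0,0]]' | grep -E 'pos|wrist'; done
```

```text
tcp_pos: [0.4843, 0.1468, 0.0394]
wrist_force: [0.1, 0.0, 5.2]
tcp_pos: [0.4843, 0.1468, 0.0385]
wrist_force: [-2.6, -0.9, 13.2]
```

The force jumps to 13 N at 8 mm of travel, which is the hard stop. I'll settle and hand in.

```bash
python3 -m handwheel '[[0,0,0,0],[0,0,0,0]]' && python3 -c "
from plant import ctrl
print(ctrl.finish_job())"
```

```text
time_s: 16.03
tcp_pos: [0.4843, 0.1468, 0.0385]
tcp_rot: [180.0, 0.0, 166.7]
wrist_force: [-2.7, -1.2, 12.1]
gripper_width: 0.0158
grip_force: 35.0
the job is handed in; nothing more can be done
None
```

By force and travel readings, the knob went fully home on the spindle with the flats matched and was pressed about 8 mm to its stop; I handed in at 16.0 s still holding it there at 12 N (35 N grip), and the hand-in gave no verdict.

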